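# Open the push-catch larder locker in a camper galley

## Task

Open the ventilated locker behind the worktop, the one whose lid has louvre slots: gently press down the front edge of its lid with a fingertip until the push catch lets go and the spring lifts the lid ajar, then push the lid up and right back with light fingers, until it leans open by itself well past upright. Push only: do not grip the lid or pick anything up, keep the other two lids shut and leave the jars, bottles and dishes standing where they are.

Things in the scene. Friction and masses are not known exactly. Their poses are not given: they have to be found in the camera images.
- locker_louvre: the ventilated locker: one of three white boxes in a row behind the worktop, which swap places. 200 mm wide (y), 220 mm deep (x), lid flush with its top, 110 mm above this origin (centre of its underside), 130 mm above the worktop. Its -x axis points out of its front. Before the lid a 14 mm front rail, behind it a 39 mm ledge. End panels of the row stand 4 mm higher than the lids
- louvre_press (a point): where to press: top face of the louvred lid's solid front rail, mid-width, 18 mm behind the free front edge. Moves with the lid; axes of the lid: x towards the hinge, y along it, z out of the top face. Pressed about 4 mm down (some 7 N; hard stop at 5.3 mm) the catch trips; when the finger leaves, the spring raises the lid
- louvre_hinge (a point): middle of the louvred lid's hinge line, at the rear edge of its top face; y axis is the hinge. Smooth lacquered lid: 165 mm from hinge to free front edge (147 mm to the press point), 180 mm wide, 12 mm thick below its top face, about 0.25 kg, four slats with open slots between across its middle, a solid rail 52 mm wide at the free edge
- lid_louvre (a joint): opening angle of the louvred lid (rad): 0 shut, -0.036 pressed fully down, about 0.48 sprung ajar, resting on the catch's plunger (free edge 76 mm up), 1.57 upright, 1.80 leaning back at its stop. Let go between ajar and upright it falls back onto the plunger; well past upright it leans back by itself. The tripped catch does not latch again
- lid_plain (a joint): opening angle of the neighbouring plain lid (rad), 0 shut; the same push catch and size, no slots
- lid_cups (a joint): opening angle of the neighbouring lid with two round cup recesses (rad), 0 shut; the same push catch and size
- tumbler: white open tumbler, 74 mm across, 85 mm high, standing in a cup recess of the cup-recess lid; origin at the centre of its underside
- juice: amber glass juice bottle with a white cap, 68 mm across, 190 mm high, on the worktop in front of the plain locker; origin at the centre of its underside
- mustard: jar with a black screw lid, 62 mm across, 85 mm high, standing on the plain lid; origin at the centre of its underside
- yoghurt_pot: white yoghurt pot, 90 mm across the lid, 64 mm high, on the worktop in front of the cup-recess locker; origin at the centre of its underside
- yoghurt_drink: white waisted drink bottle, 50 mm across, 104 mm high, on the worktop to the left; origin at the centre of its underside
- fruit_bowl: terracotta bowl of grapes, 180 mm across, 60 mm high, on the worktop to the right; origin at the centre of its underside

How it is judged:
By the outcome, as a careful person would: the job done as asked, in the order asked, and still so for the second after the job is handed in, with the robot touching nothing.
It also fails if it takes over 48 s, if anything falls off the work surface, if the arm or the gripper's body presses on something with over 40 N, if the wrist force passes 120 N, or if a joint passes its speed limit or range.

## Robot

A 6-joint arm with a two-finger parallel gripper is mounted at the origin on the work surface. World frame = base frame: x ahead of the robot, y to its left, z up, the work surface at z = 0. Lengths are in m, angles in degrees, forces in N, time in s.
With the tool pointing down it reaches from about 0.35 to 0.875 m from the base axis. Payload 4.2 kg.
Tool frame: the origin (TCP) lies at the very end of the fingers, on their centre line; the grasp point (between the pads) lies 19 mm behind it (ctrl.tcp_to_grasp is the distance from the TCP to the grasp point, in m); z points along the fingers, y is the line along which they close (so a half turn about z gives the same grasp; the last joint's range is limited). The gripper opens to 85 mm and grips with 20 to 120 N. Pads are 22 mm wide; open, the fingers measure 114 mm over their backs; the gripper's body (76 mm by 85 mm) begins 54 mm behind the grasp point. The pads swing forward as they close: fully open they stand 13 mm farther back than shut.
Start: joints at [-55.657, 22.042, 0.453, 0, -68.411, -14.817], TCP at [0.209, -0.589, 0.231] pointing down, gripper open.
Joint ranges: [-179.83, 179.83], [-69.29, 118.12], [-61.27, 80.66], [-181.25, 117.63], [-171.15, -9.14], [-177.46, 177.46]. Speed limits (degrees/s): [159.86, 159.86, 180, 180, 180, 180].

## Interface

Orientations are given as a 3x3 rotation matrix whose columns are the frame's x, y, z axes.
In Python, from plant import ctrl gives the robot as it stands.
- The arm moves only by the tool jog_arm, never from a script. Its argument "steps" is a list of rows, each a list of 7 numbers: the shift along the tool's x, y, z in cm, then the turn, a rotation vector about the tool's x, y, z in rad, then the opening, from -1 (shut) to 1 (fully open), so that 0 is half open. A call has 1 to 5 rows; each row is the pose to reach, as a shift and turn from the pose commanded when the call began, along the tool's axes at that moment; what a row does not reach only later rows make up. A row lasts 1/8 s, in which the tool goes at most 62.5 mm and 10.7 degrees, less where a joint would pass 70% of its speed; a pose out of reach is approached as far as the arm can. A call with a gripper value outside its range is refused whole. The fingers move at their own pace and stop on an object; "grip_force" is the grip in N (left out, the last holds). Time passes only in rows, so rows that repeat a pose let the fingers close. It gives the time, the measured TCP pose, the force, the opening and the grip force at its end, in the units of the state.
- ctrl.sense(): the state, without advancing time (a new reading comes with each control period).
- ctrl.get_image(name): name is "side" or "top" or "wrist"; returns a dict with "img" (480x640x3 uint8, red, green, blue), "depth" (480x640 float32, m along the optical axis (not along the pixel's ray), 0 where there is no reading), "fx", "fy", "cx", "cy" (pixels), "distortion" ([k1, k2, p1, p2, k3] as OpenCV has them; the pictures are not rectified), "cam_to_world" (4x4, takes a point from camera to world coordinates). Camera axes: x right, y down, z forward; pixel columns grow to the right and rows downward; lengths in m; the calibration is good to about 2 mm. A picture is of the moment at which its call begins.
- ctrl.hand_in(): hands the job in; it is judged then, once.
Trained networks look in the newest picture that a camera, given by its name, has taken for a name from the list of things; names that differ only in an ending like _2 or _b are one class to them, and where a whole thing is asked for, a point or a joint stands for the part that bears it (a point fixed in the world has none). Each returns a list of dicts, best first, with "score" (0 to 1); they miss things now and then, are a little off and sometimes report something else, mostly with a low value. They report only what shows in the picture. A call takes as long as a camera call.
- ctrl.boxes_of(target, camera): "box" ([left, top, width, height] in pixels, round what is visible of it).
- ctrl.masks_of(target, camera): "mask" (480x640 bool, what is visible of it) and "box" ([left, top, width, height] in pixels, round what is visible of it).
- ctrl.spot_point(target, camera): "centre" ([row, column] in pixels: a listed point, or the origin of a listed thing).
The state is a dict: "clock": time; "joint_pos": joint angles; "joint_vel": joint speeds; "effort": joint torques, N m; "eef_pos": TCP position; "tcp_rot": TCP orientation; "contact_force": force on the tool from outside, world axes, zero at the start; "ft_torque": the same for the moment, N m; "gripper_width": finger opening in m; "grasp_force": force on a finger pad.
Only numpy, scipy, OpenCV 4.12 (cv2) and the standard library are available. Lean on these libraries where they do the work, as an engineer would, in place of code of your own. Each camera call takes 0.05 s, during which the arm holds its last target. There are 200 camera calls.

## Working session

There is one attempt and no reset: what is moved stays moved. The work goes in short steps, Python scripts to look and compute and a tool call to move; the robot and the scene stay as the last step left them, time stands still between calls to the robot, and variables do not carry over. Pictures are saved under pics/ and viewed, at most 10 in all, crops included, and the job is handed in when it is done.

Besides the shell and the picture viewer there is one more tool, called after "Call:" by a JSON object that holds its "fn" and its "kwargs", one argument or row to a line. jog_arm: Moves the arm, as the interface text tells. Its arguments: {"type":"object","properties":{"steps":{"type":"array","items":{"type":"array","items":{"type":"number"}}},"grip_force":{"type":"number"}},"required":["steps"]}

```bash
mkdir -p pics
cat > h.py <<'E'
import numpy as np, cv2
from plant import ctrl
def w(im,r,c,k=2):
    r,c=int(round(r)),int(round(c))
    d=im["depth"][max(r-k,0):r+k+1,max(c-k,0):c+k+1]; d=np.median(d[d>0])
    K=np.array([[im["fx"],0,im["cx"]],[0,im["fy"],im["cy"]],[0,0,1]])
    p=cv2.undistortPoints(np.array([[[c,r]]],float),K,np.array(im["distortion"]))[0,0]
    return (np.array(im["cam_to_world"])@np.array([p[0]*d,p[1]*d,d,1]))[:3]
def save(im,n): cv2.imwrite("pics/"+n,im["img"][:,:,::-1])
E
python3 - <<'E'
from h import *
np.set_printoptions(precision=4,suppress=True)
for cam in("top","side"):
    im=ctrl.get_image(cam); save(im,cam+"1.png")
    for t in("louvre_press","louvre_hinge","locker_louvre","juice","mustard","tumbler","yoghurt_pot","yoghurt_drink","fruit_bowl"):
        for s in ctrl.spot_point(t,cam)[:2]:
            r,c=s["centre"]
            try: print(cam,t,round(s["score"],2),np.round([r,c]),w(im,r,c))
            except Exception as e: print(t,e)
s=ctrl.sense(); print(s["clock"],s["eef_pos"],s["tcp_rot"],s["contact_force"])
E
```

```text
top louvre_press 0.87 [272. 263.] [0.405  0.1405 0.129 ]
top louvre_press 0.38 [245. 265.] [0.4834 0.1368 0.1253]
top louvre_hinge 0.6 [223. 258.] [0.547  0.1582 0.129 ]
top locker_louvre 0.96 [247. 265.] [0.4776 0.1367 0.125 ]
top locker_louvre 0.23 [224. 261.] [0.5442 0.1494 0.129 ]
top juice 0.92 [272. 391.] [ 0.4111 -0.229   0.1331]
top mustard 0.73 [209. 401.] [ 0.5849 -0.2423  0.2135]
top mustard 0.54 [275. 390.] [ 0.4026 -0.2254  0.1378]
top tumbler 0.81 [231. 314.] [ 0.5263 -0.0052  0.127 ]
top yoghurt_pot 0.81 [287. 352.] [ 0.3621 -0.1224  0.0632]
top yoghurt_drink 0.89 [258. 164.] [0.4402 0.449  0.0768]
top fruit_bowl 0.67 [247. 469.] [ 0.4891 -0.4822  0.0485]
side louvre_press 0.88 [279. 363.] [0.4014 0.1293 0.1305]
side louvre_press 0.34 [236. 314.] [0.5241 0.0282 0.1499]
side louvre_hinge 0.84 [280. 287.] [0.5562 0.1578 0.1296]
side louvre_hinge 0.75 [471. 321.] [0.4247 0.4909 0.0448]
side locker_louvre 0.89 [321. 324.] [0.4608 0.2566 0.1324]
side juice 0.97 [224. 376.] [ 0.3955 -0.2131  0.0244]
side mustard 0.73 [178. 308.] [ 0.5911 -0.2279  0.1463]
side tumbler 0.71 [238. 317.] [0.5178 0.0259 0.1432]
side tumbler 0.35 [280. 285.] [0.56   0.1596 0.1307]
side yoghurt_pot 0.73 [252. 383.] [ 0.3674 -0.0864  0.0299]
side yoghurt_drink 0.67 [252. 384.] [ 0.3649 -0.0861  0.0305]
side yoghurt_drink 0.57 [469. 321.] [0.4248 0.4903 0.0508]
side fruit_bowl 0.73 [181. 356.] [ 0.4623 -0.263   0.1287]
side fruit_bowl 0.42 [224. 378.] [ 0.3899 -0.2104  0.027 ]
1.0 [ 0.2089 -0.589   0.2313] [[-0.9425 -0.3342  0.    ]
 [-0.3342  0.9425 -0.    ]
 [-0.     -0.     -1.    ]] [-0.4443 -0.6189  0.1612]
```

View pics/top1.png

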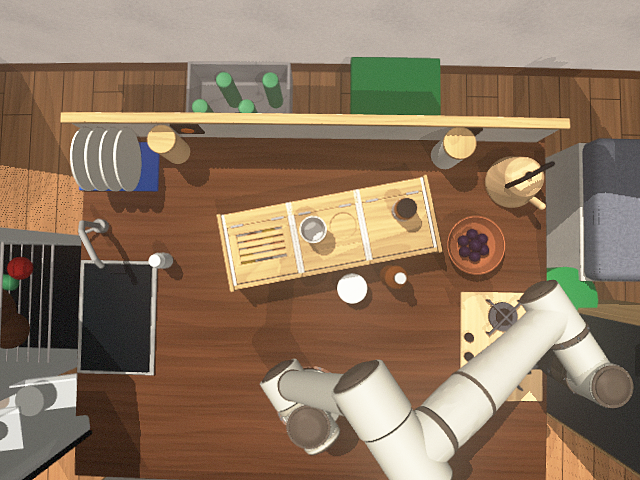

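View pics/side1.png

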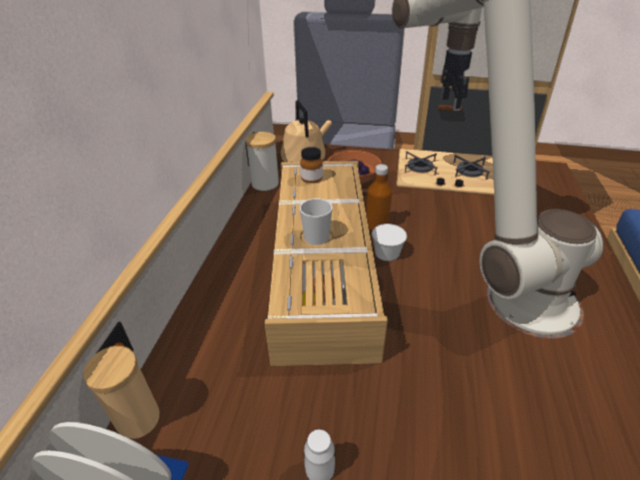

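The louvred locker is the left one (top image, about (262,243); side image, about (325,285)). The row is yawed about 11°. The juice bottle and the pot stand in front of the other two lockers, clear of it. I'll refine the pose from depth.

```bash
cat > cal.py <<'E'
from h import *
np.set_printoptions(precision=4,suppress=True)
im=ctrl.get_image("top")
K=np.array([[im["fx"],0,im["cx"]],[0,im["fy"],im["cy"]],[0,0,1]])
v,u=np.mgrid[170:300,200:450]; d=im["depth"][170:300,200:450].ravel().astype(float)
p=cv2.undistortPoints(np.stack([u.ravel(),v.ravel()],1).astype(float)[:,None],K,np.array(im["distortion"]))[:,0]
P=(np.array(im["cam_to_world"])@np.stack([p[:,0]*d,p[:,1]*d,d,np.ones_like(d)]))[:3].T
P=P[(d>0)&(P[:,2]>.118)&(P[:,2]<.145)&(P[:,0]>.34)&(P[:,0]<.72)]
A,z=P[:,:2],P[:,2]
print(np.percentile(z,[5,50,95]))
best=None
for a in np.arange(6,16,.1):
    t=np.radians(a); ex=np.array([np.cos(t),np.sin(t)]); ey=np.array([-ex[1],ex[0]])
    x,y=A@ex,A@ey
    # use outer extents per percentile
    X=np.percentile(x,[.7,99.3]);Y=np.percentile(y,[.3,99.7])
    ar=(X[1]-X[0])*(Y[1]-Y[0])
    if best is None or ar<best[0]: best=(ar,a,X,Y,ex,ey)
_,a,X,Y,ex,ey=best
print("yaw",a,"depth",X,X[1]-X[0],"width",Y,Y[1]-Y[0])
for n,q in(("press",(.404,.137)),("hinge",(.551,.158))): print(n,np.dot(ex,q),np.dot(ey,q))
E
python3 cal.py
python3 - <<'E'
from h import *
s=ctrl.sense();R=np.array(s["tcp_rot"]);print(R.T@(np.array([.404,.138,.2])-s["eef_pos"])*100, R.T@(np.array([0,0,.1]))*100)
E
```

```text
[0.1234 0.129  0.1342]
yaw 10.799999999999983 depth [0.3427 0.6123] 0.2695842699349517 width [-0.455   0.1649] 0.6199149515904698
press 0.4225152893926345 0.05887130225719772
hinge 0.570846522856052 0.0519542812783987
[-42.68734105  61.99942955   3.13206665] [-3.65940513e-04  1.05755413e-04 -9.99999999e+00]
```

Call:
{"fn": "jog_arm", "kwargs": {
  "steps": [
    [0,0,-6,0,0,0.07,-1],
    [0,0,-11,0,0,0.14,-1],
    [0,0,-11,0,0,0.14,-1]
  ]
}}

```text
clock: 1.42
eef_pos: [0.2095, -0.5907, 0.347]
tcp_rot: [[-0.98, -0.199, 0.005], [-0.199, 0.98, -0.01], [-0.003, -0.011, -1.0]]
contact_force: [-0.1, 0.2, 0.0]
gripper_width: 0.0321
grasp_force: 0.0
```

Call:
{"fn": "jog_arm", "kwargs": {
  "steps": [
    [-3.2,5.3,0,0,0,0,-1],
    [-6.4,10.6,0,0,0,0,-1],
    [-9.6,15.9,0,0,0,0,-1],
    [-12.8,21.2,0,0,0,0,-1],
    [-16,26.5,0,0,0,0,-1]
  ]
}}

```text
clock: 2.05
eef_pos: [0.3127, -0.2954, 0.3405]
tcp_rot: [[-0.98, -0.199, -0.001], [-0.199, 0.98, 0.001], [0.0, 0.001, -1.0]]
contact_force: [2.1, 0.6, 0.3]
gripper_width: 0.0001
grasp_force: 0.0
```

Call:
{"fn": "jog_arm", "kwargs": {
  "steps": [
    [-3.2,5.3,0,0,0,0,-1],
    [-6.4,10.6,0,0,0,0,-1],
    [-9.6,15.9,0,0,0,0,-1],
    [-12,21.2,0,0,0,0,-1],
    [-14,26.5,0,0,0,0,-1]
  ]
}}

```text
clock: 2.68
eef_pos: [0.3968, -0.0079, 0.3406]
tcp_rot: [[-0.98, -0.2, -0.001], [-0.2, 0.98, -0.0], [0.001, 0.0, -1.0]]
contact_force: [0.3, -0.2, 0.4]
gripper_width: -0.0003
grasp_force: 0.0
```

Call:
{"fn": "jog_arm", "kwargs": {
  "steps": [
    [-1,6,0,0,0,0,-1],
    [-2,12,0,0,0,0,-1],
    [-3.5,14,3,0,0,0,-1],
    [-3.5,14,8,0,0,0,-1],
    [-3.5,14,8,0,0,0,-1]
  ]
}}

```text
clock: 3.3
eef_pos: [0.401, 0.1329, 0.2576]
tcp_rot: [[-0.98, -0.2, -0.008], [-0.2, 0.98, -0.006], [0.009, -0.004, -1.0]]
contact_force: [-1.0, 0.1, -0.3]
gripper_width: -0.0001
grasp_force: 0.0
```

Run:
```python
from h import *
np.set_printoptions(precision=4,suppress=True)
im=ctrl.get_image("wrist"); save(im,"w1.png")
for t in("louvre_press","louvre_hinge"):
    for s in ctrl.spot_point(t,"wrist")[:1]:
        print(t,s["score"],s["centre"],w(im,*s["centre"]))
s=ctrl.sense();print(s["eef_pos"],s["contact_force"])
```

```text
louvre_press 0.97 [241.9, 317.6] [0.4077 0.1299 0.1311]
[0.4047 0.1346 0.2632] [0.5408 0.0483 0.9507]
```

View pics/w1.png

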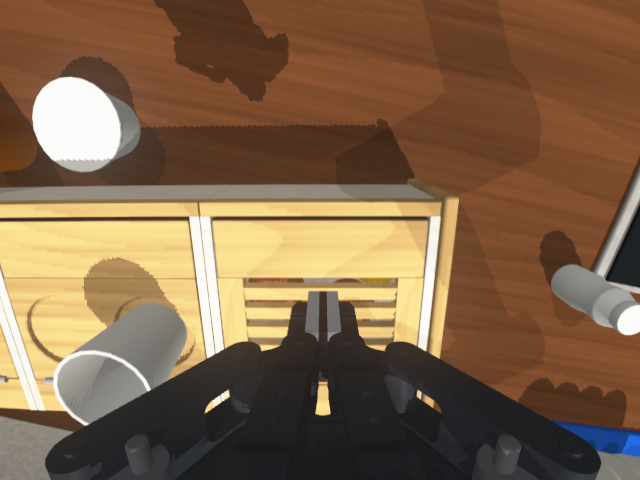

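The wrist picture shows the slotted lid directly below. Its front edge is at row 219, and the press point at (318,242) is at z 0.131 and matches the estimate. I'm descending.

Call:
{"fn": "jog_arm", "kwargs": {
  "steps": [
    [0,-0.2,5,0,0,0,-1],
    [0,-0.2,9,0,0,0,-1],
    [0,-0.2,11.5,0,0,0,-1],
    [0,-0.2,12.3,0,0,0,-1],
    [0,-0.2,12.3,0,0,0,-1]
  ]
}}

```text
clock: 4.08
eef_pos: [0.405, 0.1328, 0.1396]
tcp_rot: [[-0.98, -0.199, 0.002], [-0.199, 0.98, 0.001], [-0.002, 0.001, -1.0]]
contact_force: [0.5, -0.0, 0.1]
gripper_width: 0.0003
grasp_force: 0.0
```

Call:
{"fn": "jog_arm", "kwargs": {
  "steps": [
    [0,0,0.2,0,0,0,-1],
    [0,0,0.4,0,0,0,-1],
    [0,0,0.6,0,0,0,-1],
    [0,0,0.8,0,0,0,-1],
    [0,0,0.8,0,0,0,-1]
  ]
}}

```text
clock: 4.7
eef_pos: [0.404, 0.1324, 0.1303]
tcp_rot: [[-0.98, -0.2, 0.0], [-0.2, 0.98, -0.0], [-0.0, -0.0, -1.0]]
contact_force: [-0.2, 0.1, 0.5]
gripper_width: -0.0001
grasp_force: 0.3
```

Call:
{"fn": "jog_arm", "kwargs": {
  "steps": [
    [0,0,0.1,0,0,0,-1],
    [0,0,0.2,0,0,0,-1],
    [0,0,0.2,0,0,0,-1]
  ]
}}

```text
clock: 5.08
eef_pos: [0.404, 0.1324, 0.1286]
tcp_rot: [[-0.98, -0.2, 0.0], [-0.2, 0.98, 0.0], [-0.0, -0.0, -1.0]]
contact_force: [-2.1, -0.4, 4.9]
gripper_width: 0.0001
grasp_force: 2.5
```

Call:
{"fn": "jog_arm", "kwargs": {
  "steps": [
    [0,0,0.1,0,0,0,-1],
    [0,0,0.15,0,0,0,-1],
    [0,0,0.15,0,0,0,-1]
  ]
}}

```text
clock: 5.45
eef_pos: [0.4041, 0.1324, 0.1272]
tcp_rot: [[-0.98, -0.2, 0.0], [-0.2, 0.98, 0.0], [-0.0, 0.0, -1.0]]
contact_force: [-1.3, -0.0, 5.7]
gripper_width: 0.0002
grasp_force: 2.8
```

Call:
{"fn": "jog_arm", "kwargs": {
  "steps": [
    [0,0,0.1,0,0,0,-1],
    [0,0,0.15,0,0,0,-1],
    [0,0,0.15,0,0,0,-1]
  ]
}}

```text
clock: 5.82
eef_pos: [0.4041, 0.1324, 0.1257]
tcp_rot: [[-0.98, -0.2, 0.0], [-0.2, 0.98, 0.0], [-0.0, 0.0, -1.0]]
contact_force: [-2.5, 0.2, 6.0]
gripper_width: 0.0001
grasp_force: 2.8
```

Call:
{"fn": "jog_arm", "kwargs": {
  "steps": [
    [0,0,0.06,0,0,0,-1],
    [0,0,0.06,0,0,0,-1]
  ]
}}

```text
clock: 6.08
eef_pos: [0.4042, 0.1324, 0.1252]
tcp_rot: [[-0.98, -0.2, 0.001], [-0.2, 0.98, 0.0], [-0.001, 0.0, -1.0]]
contact_force: [-1.7, -0.7, 5.0]
gripper_width: -0.0003
grasp_force: 2.9
```

Call:
{"fn": "jog_arm", "kwargs": {
  "steps": [
    [0,0,0.05,0,0,0,-1],
    [0,0,0.05,0,0,0,-1]
  ]
}}

```text
clock: 6.32
eef_pos: [0.4042, 0.1324, 0.1248]
tcp_rot: [[-0.98, -0.2, 0.001], [-0.2, 0.98, 0.0], [-0.001, -0.0, -1.0]]
contact_force: [-1.9, -0.6, 6.6]
gripper_width: -0.0001
grasp_force: 3.6
```

Call:
{"fn": "jog_arm", "kwargs": {
  "steps": [
    [0,0,-2,0,0,0,-1],
    [0,0,-6,0,0,0,-1],
    [1,0,-12,0,0,0,-1],
    [5,0,-12,0,0,0,-1],
    [5,0,-12,0,0,0,-1]
  ]
}}

```text
clock: 6.95
eef_pos: [0.3532, 0.1217, 0.2444]
tcp_rot: [[-0.98, -0.2, 0.0], [-0.2, 0.98, 0.002], [-0.001, 0.002, -1.0]]
contact_force: [0.2, 0.4, 0.5]
gripper_width: 0.0004
grasp_force: 0.0
```

Run:
```python
from h import *
im=ctrl.get_image("side"); save({"img":cv2.resize(im["img"][180:400,220:460],None,fx=2.5,fy=2.5)},"s2.png")
for t in("louvre_press","louvre_hinge"):
    for s in ctrl.spot_point(t,"side")[:1]: print(t,s["score"],s["centre"],w(im,*s["centre"]))
s=ctrl.sense();print(s["eef_pos"],s["contact_force"],s["joint_pos"])
```

```text
louvre_press 0.8 [254.5, 352.6] [0.42437178 0.1313032  0.19669871]
louvre_hinge 0.56 [279.8, 289.3] [0.55233385 0.15639394 0.12893112]
[0.35518956 0.12249605 0.2439289 ] [ 0.08308399 -0.1912731  -0.28904672] [ 4.42056910e+01 -4.08524577e+00 -2.97159661e+01  8.71388517e-03
 -6.43767151e+01 -1.22693901e+02]
```

View pics/s2.png

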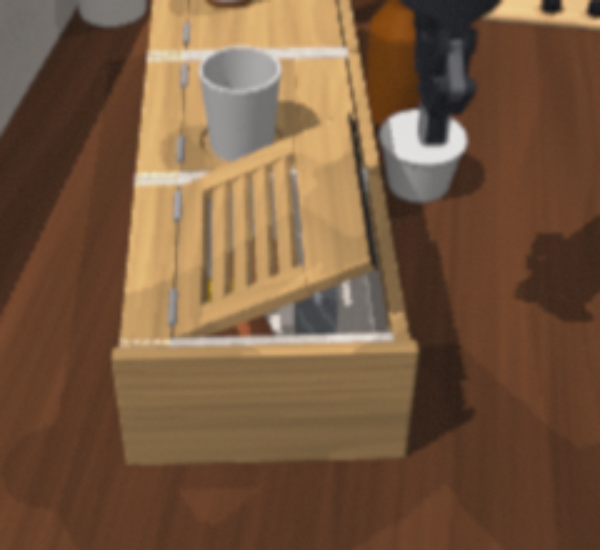

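The lid is ajar: its press point is now at z 0.197, and the neighbouring lids and the tumbler are untouched. I'll go down in front of the free edge and try a forward tilt.

Call:
{"fn": "jog_arm", "kwargs": {
  "steps": [
    [0,0,2,0,-0.15,0,-1],
    [0,0,4,0,-0.3,0,-1],
    [0,0,6,0,-0.45,0,-1],
    [0,0,7.5,0,-0.45,0,-1],
    [0,0,7.5,0,-0.45,0,-1]
  ]
}}

```text
clock: 7.72
eef_pos: [0.3641, 0.124, 0.186]
tcp_rot: [[-0.892, -0.2, 0.406], [-0.182, 0.98, 0.084], [-0.414, 0.002, -0.91]]
contact_force: [0.1, -0.3, 0.4]
gripper_width: 0.0003
grasp_force: 0.0
```

Call:
{"fn": "jog_arm", "kwargs": {
  "steps": [
    [-1,0,2.6,0,0,0,-1],
    [-1,0,2.6,0,0,0,-1],
    [-1,0,2.6,0,0,0,-1]
  ]
}}

```text
clock: 8.1
eef_pos: [0.3854, 0.128, 0.1713]
tcp_rot: [[-0.894, -0.2, 0.4], [-0.181, 0.98, 0.084], [-0.409, 0.003, -0.913]]
contact_force: [0.4, -0.3, -0.1]
gripper_width: 0.0002
grasp_force: 0.0
```

Call:
{"fn": "jog_arm", "kwargs": {
  "steps": [
    [-0.8,0,0.4,0,0,0,-1],
    [-1.6,0,0.7,0,0,0,-1],
    [-2.6,0,0,0,0,0,-1],
    [-3.7,0,-0.7,0,0,0,-1],
    [-3.7,0,-0.7,0,0,0,-1]
  ]
}}

```text
clock: 8.72
eef_pos: [0.4164, 0.1352, 0.1938]
tcp_rot: [[-0.893, -0.201, 0.402], [-0.181, 0.98, 0.087], [-0.411, 0.005, -0.912]]
contact_force: [-1.7, -0.3, -1.0]
gripper_width: 0.0002
grasp_force: 0.7
```

Call:
{"fn": "jog_arm", "kwargs": {
  "steps": [
    [-1.1,0,-0.7,0,0,0,-1],
    [-2.2,0,-1.4,0,0,0,-1],
    [-3.5,0,-1.8,0,0,0,-1],
    [-4.7,0,-2.2,0,0,0,-1],
    [-4.7,0,-2.2,0,0,0,-1]
  ]
}}

```text
clock: 9.35
eef_pos: [0.4495, 0.1416, 0.2327]
tcp_rot: [[-0.894, -0.201, 0.402], [-0.181, 0.98, 0.086], [-0.411, 0.004, -0.912]]
contact_force: [-1.3, -0.0, -0.1]
gripper_width: 0.0
grasp_force: 0.5
```

Run:
```python
from h import *
im=ctrl.get_image("side"); save({"img":cv2.resize(im["img"][130:400,220:460],None,fx=2.2,fy=2.2)},"s3.png")
for t in("louvre_press","louvre_hinge"):
    for s in ctrl.spot_point(t,"side")[:1]: print(t,s["score"],s["centre"],w(im,*s["centre"]))
s=ctrl.sense();print(s["eef_pos"],s["contact_force"])
```

```text
louvre_press 0.75 [316.7, 327.2] [0.4568621  0.24672806 0.13339442]
louvre_hinge 0.69 [280.8, 286.2] [0.55762834 0.16077828 0.12934695]
[0.44848188 0.14090238 0.23169923] [-0.9377577  -0.26430786 -1.04170241]
```

View pics/s3.png

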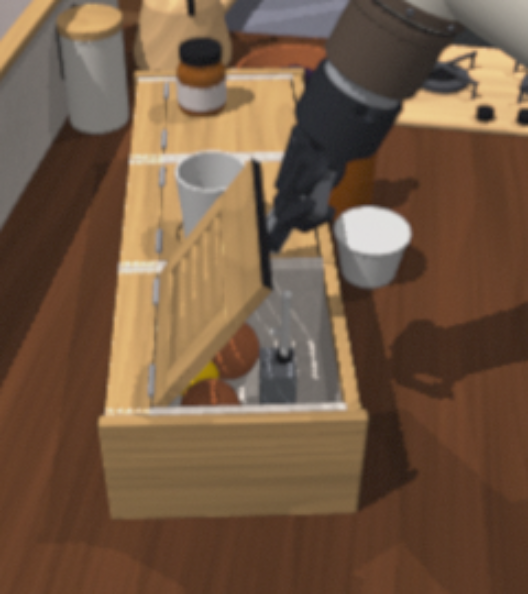

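The lid is up to about 0.95 rad, resting on the fingertip with about 1 N. The tumbler, mustard, juice and pot are still in place. Continuing along the arc.

Call:
{"fn": "jog_arm", "kwargs": {
  "steps": [
    [-1.2,0,-0.3,0,0,0,-1],
    [-2.4,0,-0.6,0,0,0,-1],
    [-3.7,0,-0.6,0,0,0,-1],
    [-4.9,0,-0.6,0,0,0,-1],
    [-6,0,-0.6,0,0,0,-1]
  ]
}}

```text
clock: 10.12
eef_pos: [0.5011, 0.1519, 0.2627]
tcp_rot: [[-0.894, -0.201, 0.401], [-0.182, 0.98, 0.086], [-0.41, 0.004, -0.912]]
contact_force: [-0.6, -0.1, -0.6]
gripper_width: 0.0
grasp_force: 0.3
```

Call:
{"fn": "jog_arm", "kwargs": {
  "steps": [
    [-1.2,0,0.1,0,0,0,-1],
    [-2.4,0,0.4,0,0,0,-1],
    [-3.2,0,0.7,0,0,0,-1],
    [-4,0,1,0,0,0,-1],
    [-4,0,1,0,0,0,-1]
  ]
}}

```text
clock: 10.75
eef_pos: [0.5406, 0.16, 0.2697]
tcp_rot: [[-0.894, -0.201, 0.401], [-0.182, 0.98, 0.086], [-0.41, 0.004, -0.912]]
contact_force: [0.7, -0.3, -0.1]
gripper_width: 0.0002
grasp_force: 0.0
```

Call:
{"fn": "jog_arm", "kwargs": {
  "steps": [
    [-0.6,0,0.3,0,0,0,-1],
    [-1.2,0,0.5,0,0,0,-1],
    [-1.8,0,0.8,0,0,0,-1],
    [-1.8,0,0.8,0,0,0,-1]
  ]
}}

```text
clock: 11.25
eef_pos: [0.5598, 0.164, 0.2698]
tcp_rot: [[-0.894, -0.201, 0.401], [-0.182, 0.98, 0.086], [-0.41, 0.004, -0.912]]
contact_force: [0.7, -0.3, -0.4]
gripper_width: 0.0004
grasp_force: 0.0
```

Run:
```python
from h import *
im=ctrl.get_image("side"); save({"img":cv2.resize(im["img"][130:400,220:460],None,fx=2.2,fy=2.2)},"s4.png")
for t in("louvre_press","louvre_hinge"):
    for s in ctrl.spot_point(t,"side")[:1]: print(t,s["score"],s["centre"],w(im,*s["centre"]))
```

```text
louvre_press 0.62 [227.1, 267.5] [0.5715201  0.19590136 0.29256316]
louvre_hinge 0.89 [281.9, 285.6] [0.5389662  0.22133973 0.18697041]
```

View pics/s4.png

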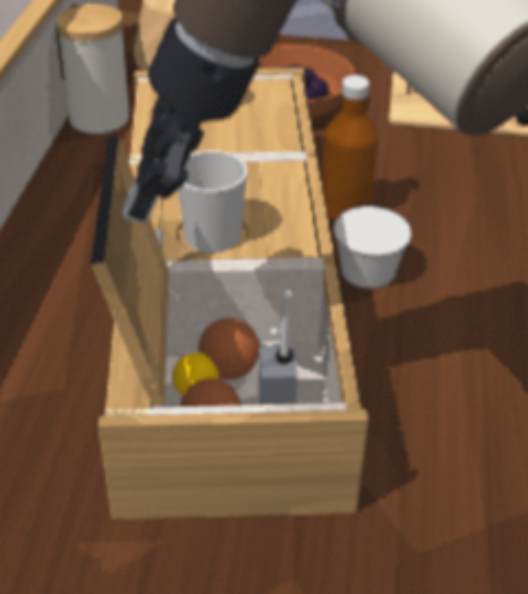

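The lid has fallen back past upright onto its stop and no longer touches the finger. I'll retreat backwards and up, then check.

Call:
{"fn": "jog_arm", "kwargs": {
  "steps": [
    [2,0,-1,0,0,0,-1],
    [5,0,-3,0,0,0,-1],
    [9,0,-6,0,0,0,-1],
    [13,0,-8,0,0,0,-1],
    [13,0,-8,0,0,0,-1]
  ]
}}

```text
clock: 12.02
eef_pos: [0.4089, 0.1323, 0.2901]
tcp_rot: [[-0.893, -0.203, 0.402], [-0.183, 0.979, 0.089], [-0.412, 0.006, -0.911]]
contact_force: [0.7, -0.4, 0.5]
gripper_width: 0.0001
grasp_force: 0.0
```

Call:
{"fn": "jog_arm", "kwargs": {
  "steps": [
    [0,0,0,0,0,0,-1],
    [0,0,0,0,0,0,-1],
    [0,0,0,0,0,0,-1],
    [0,0,0,0,0,0,-1]
  ]
}}

```text
clock: 12.52
eef_pos: [0.4114, 0.1333, 0.2892]
tcp_rot: [[-0.894, -0.201, 0.4], [-0.182, 0.98, 0.085], [-0.409, 0.003, -0.912]]
contact_force: [-0.0, 0.5, 0.7]
gripper_width: -0.0001
grasp_force: 0.0
```

Run:
```python
from h import *
im=ctrl.get_image("side"); save(im,"s5.png")
s=ctrl.sense();print(s["clock"],s["eef_pos"],s["contact_force"])
```

```text
12.575 [0.4113466  0.13327578 0.2892942 ] [-0.80849385  0.51603503 -0.69865006]
```

View pics/s5.png

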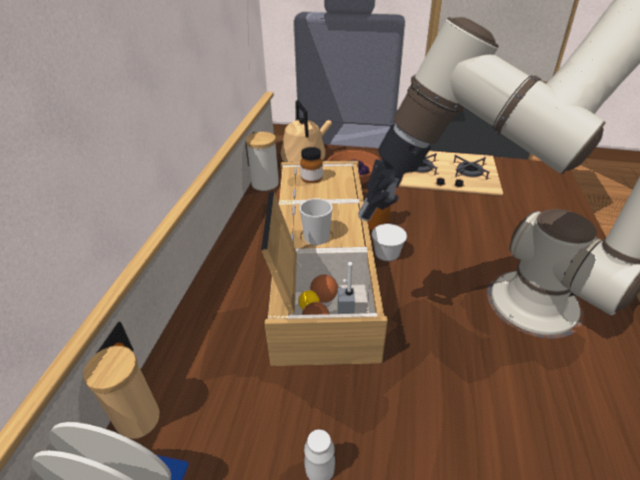

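The lid leans back on its own at about (280,255). The other two lids are shut, everything is standing, and the robot is clear.

```bash
python3 -c "from plant import ctrl; print(ctrl.hand_in())"
```

```text
the job is handed in; nothing more can be done
None
```

The louvred locker's lid was pressed at its front edge, sprang ajar, and was pushed back until it leaned open by itself; the other lids stayed shut, nothing else was moved, and the job is handed in at about 12.6 s.

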